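# Hang up the goggles, set the lamp dial and close its guard

## Robot

A 6-joint arm with a two-finger parallel gripper is mounted at the origin on the work surface. World frame = base frame: x ahead of the robot, y to its left, z up, the work surface at z = 0. Lengths are in m, angles in degrees, forces in N, time in s.
With the tool pointing down it reaches from about 0.2 to 0.875 m from the base axis. Payload 3.4 kg.
Tool frame: the origin (TCP) lies at the very end of the fingers, on their centre line; the grasp point (between the pads) lies 19 mm behind it; z points along the fingers, y is the line along which they close (so a half turn about z gives the same grasp; the last joint's range is limited). The gripper opens to 94 mm and grips with 3 to 60 N. Pads are 16 mm wide; open, the fingers measure 119 mm over their backs; the gripper's body (75 mm by 177 mm) begins 78 mm behind the grasp point.
Start: joints at [-71.333, 15.808, 86.224, -0, 77.962, -6.933], TCP at [0.248, -0.519, 0.205] pointing down, gripper open.
Joint ranges: [-165.64, 165.64], [-43.16, 119.46], [12.63, 154.43], [-67.54, 247.53], [6.08, 155.33], [-154.97, 154.97]. Speed limits (degrees/s): [147.25, 147.25, 180, 180, 180, 180].

## Interface

Orientations are given as a 3x3 rotation matrix whose columns are the frame's x, y, z axes.
In Python, from rig import manip, vision gives the robot as it stands.
- The arm moves only by the tool apply_moves, never from a script. Its argument "deltas" is a list of rows, each a list of 6 numbers: the shift along the tool's x, y, z scaled (see below), then the turn, a rotation vector about the tool's x, y, z scaled (see below). In form: [[dx, dy, dz, ax, ay, az], ...]. A call has 1 to 12 rows; each row shifts and turns the commanded pose from where the row before left it, along the tool's axes as they then stand; what a row does not reach is not made up. The controller multiplies each number of a shift by 30 cm and each number of a turn by pi/2 rad. A row lasts 1/8 s, in which the tool goes at most 62.5 mm and 10.7 degrees, less where a joint would pass 70% of its speed; a pose out of reach is approached as far as the arm can. A call with a number of a shift or a turn outside -1 to 1 is refused whole. A call with a gripper value outside its range is refused whole. "grip" is the opening, from 0 (shut) to 1 (fully open), set as the call begins (left out, the last holds). The fingers move at their own pace and stop on an object; "force" is the grip in N (left out, the last holds). Time passes only in rows, so rows that do not move let the fingers close. It gives the time, the measured TCP pose, the force, the opening and the grip force at its end, in the units of the state.
- manip.get_state(): the state, without advancing time (a new reading comes with each control period).
- vision.grab_frame(name): name is "scene" or "top" or "wrist"; returns the picture (480x640x3 uint8, red, green, blue); there is no depth.
- vision.camera_params(name): a dict with "fx", "fy", "cx", "cy" (pixels), "distortion" ([k1, k2, p1, p2, k3] as OpenCV has them; the pictures are not rectified), "R" (3x3) and "t" (3): a world point X has camera coordinates R X + t; the wrist camera has in their place "hand_eye" (4x4, takes a point from camera to tool coordinates, whose origin is the TCP and whose axes are the flange's). Camera axes: x right, y down, z forward; pixel columns grow to the right and rows downward; lengths in m; the calibration is good to about 2 mm. A picture is of the moment at which its call begins: read the wrist's pose just before it. camera_params takes no time and is no camera call.
- manip.job_done(): hands the job in; it is judged then, once.
The state is a dict: "clock": time; "joint_pos": joint angles; "joint_vel": joint speeds; "joint_torque": joint torques, N m; "eef_pos": TCP position; "tool_rot": TCP orientation; "force": force on the tool from outside, world axes, zero at the start; "wrist_torque": the same for the moment, N m; "width": finger opening in m; "grasp_force": force on a finger pad.
Only numpy, scipy, OpenCV 4.12 (cv2) and the standard library are available. Lean on these libraries where they do the work, as an engineer would, in place of code of your own. Each camera call takes 0.05 s, during which the arm holds its last target. There are 200 camera calls.

## Task

Make the microscope lamp controller ready for the next user. First lift the laser goggles off the controller and hang them gently over the aluminium rail, side arms lying level across its top, lenses down on one side and ear tips on the other, and let go. Then push the dial round clockwise by its upright stud until its white pointer line stands at the red marker (leave the marker where it is), and after that slide the clear guard fully home over the dial, leaving the jar, tape roll and sample box alone.

Things in the scene. Friction and masses are not known exactly. Their poses are not given: they have to be found in the camera images.
- controller: Fixed dark grey lamp controller, a flat instrument 200 (x) x 380 (y) x 60 mm high. Origin: centre of its underside on the table; z up. Its flat top (60 mm up) carries the dial at the -y half, and at the start the sliding guard at the +y half.
- dial_axis (a point): Centre of the dial, on the controller's top face (z 60 mm), 95 mm from the controller's centre towards its -y; axes as the controller's. The dial is a black disc of radius 45 mm whose flat top is 12 mm above this point.
- dial (a joint): Angle of the lamp dial, rad, 0 to 3.4, growing clockwise seen from above. At 0 its stud and pointer lie 120 degrees anticlockwise (from above) from the controller's +x; at value q they lie at 120 degrees minus q. It turns with friction (about 3 N at the stud) and stays where it is left.
- dial_stud (a point): Centre of the top of the dial's aluminium stud: an upright round pin of 16 mm diameter, 31 mm off the dial's axis, standing 30 mm above the disc (its top is 42 mm above the controller's top). Push it sideways to turn the dial. The stud stands on the white pointer line.
- dial_pointer (a point): Point 50 mm from the dial's axis (5 mm outside the disc) on the line of the dial's white pointer, which runs from the axis through the stud to the disc's rim; turns with the dial.
- marker (a joint): Angle of the red set marker, rad, same zero and sense as the dial's: the dial is set when both values are equal. Very stiff; not to be moved.
- marker_tip (a point): Inner end of the red set marker, a red block 10 mm long, 6 mm wide and 6 mm high beside the disc on the controller's top, with its inner end 50 mm from the dial's axis.
- guard (a joint): Travel of the sliding guard, m: 0 parked at the controller's +y end, 0.2 fully home over the dial; slides along the controller's -y with about 3 N of friction and stays where it is left.
- guard_push (a point): Centre of the outer (+y) face of the guard's yellow end wall, 30 mm above the controller's top; push here towards the controller's -y. The guard is a clear box cover, 130 x 130 mm and 60 mm high, with yellow edges, open below and on its -y side.
- rail: Fixed rail: a horizontal bar of 40 x 40 mm aluminium profile, 220 mm long along its own y, on two posts (30 x 30 mm, 85 mm either side of the middle) with feet 80 mm long in x. Origin: on the table below the bar's middle; z up.
- rail_top (a point): Middle of the rail's flat top face, 150 mm above the table; axes as the rail's (y along the bar).
- goggles: Loose laser goggles, 0.09 kg, 160 (x) x 150 (y) x 56 mm high, standing over the dial: blue brow bar with two orange lenses at -x, blue side arms along x (5 mm wide, at y = +-72.5 mm, undersides 42 mm up), ear tips down to z = 0 at x = +73 mm. Lenses (4 mm thick) also reach z = 0. Origin: centre of underside; x from lenses to ear tips, z up. Centre of mass 8 mm from the middle towards the lenses.
- goggles_grip (a point): Middle of the top of the goggles' brow bar (75 mm from the goggles' centre towards -x, 56 mm up). The bar is 12 mm thick in x, 14 mm high and 150 mm long in y; below its middle is a 26 mm wide gap between the lenses.
- goggles_mid (a point): Point midway between the two side arms, at the height of their undersides (42 mm above the goggles' origin); it lies at the rail's top face when the goggles hang.
- jar: Jar with blue cap, 64 mm diameter, 85 mm high; bystander. Origin: centre of underside.
- tape: Green tape roll lying flat, 90 mm outer diameter, 24 mm high; bystander. Origin: centre of underside.
- samplebox: Blue sample box, 75 x 110 x 35 mm; bystander. Origin: centre of underside.
Not all that is in view belongs to the job. There is more than one size of the goggles; the job needs the smaller. Several things have the shape of the rail; the one meant has the colours described above.

How it is judged (in metres and radians):
On the way, in this order (a step that is already met when the one before it is completed fails the run):
1. the goggles hang over the rail, released and still (x of goggles_mid in the frame of rail_top between -0.045 and 0.045 m and y of goggles_mid in the frame of rail_top between -0.09 and 0.09 m and z of goggles_mid in the frame of rail_top between -0.008 and 0.01 m and angle between goggles's own z axis and vertical below 0.2 rad and linear speed of goggles below 0.03 m/s and contact force between the fingers and goggles below 0.3 N), for 0.3 s.
2. the dial's pointer stands at the red marker (horizontal distance between dial_pointer and marker_tip below 0.005 m), for 0.3 s.
3. the guard is fully home over the dial (value of joint guard above 0.192 m), for 0.2 s.
At the end, for the whole second after the job is handed in: Goggles hang released and still on the rail, arms level on its top (within 8 mm, tilt under 0.2 rad), middle within 45 mm of the bar's centre line and 90 mm of its middle along it; dial at rest, pointer within 5 mm (6 degrees) of the marker; guard home within 8 mm (all of step 1 and horizontal distance between dial_pointer and marker_tip below 0.005 m and value of joint guard above 0.192 m and velocity of joint dial between -0.05 and 0.05 rad/s); the robot touches nothing.
It fails at once if a bystander (jar, tape roll or sample box) is moved by more than 30 mm (distance of any of jar, tape, samplebox from where it was at the start of the episode above 0.03 m).
It fails at once if the red marker is shifted by more than 4 mm (distance of marker_tip from where it was at the start of the episode above 0.004 m).
It fails at once if the goggles are banged onto the rail (over 40 N) (contact force between goggles and rail above 40 N).
It also fails if it takes over 72 s, if anything falls off the work surface, if the arm or the gripper's body presses on something with over 40 N, if the wrist force passes 120 N, or if a joint passes its speed limit or range.

## Working session

There is one attempt and no reset: what is moved stays moved. The work goes in short steps, Python scripts to look and compute and a tool call to move; the robot and the scene stay as the last step left them, time stands still between calls to the robot, and variables do not carry over. Pictures are saved under pics/ and viewed, at most 10 in all, crops included, and the job is handed in when it is done.

Besides the shell and the picture viewer there is one more tool, called by a JSON object that holds its "api" and its "payload", one argument or row to a line. apply_moves: Moves the arm, as the interface text tells. Its arguments: {"type":"object","properties":{"deltas":{"type":"array"},"grip":{"type":"number"},"force":{"type":"number"}},"required":["deltas"]}

```bash
mkdir -p pics; ls; python3 - <<'E'
from rig import manip, vision
import cv2
for n in("top","scene"):
    cv2.imwrite(f"pics/{n}0.png",vision.grab_frame(n)[:,:,::-1]); p=vision.camera_params(n); print(n,p)
print(vision.camera_params("wrist")); print(manip.get_state())
E
```

```text
pics
top {'fx': 592.8193372330683, 'fy': 592.8193372330683, 'cx': 328.6317070413639, 'cy': 244.7980511491821, 'distortion': array([-0.15382036,  0.        ,  0.        ,  0.        ,  0.        ]), 'R': array([[-0.01147754, -0.99992583, -0.00407335],
       [-0.99502893,  0.01182414, -0.09888186],
       [ 0.09892269,  0.00291818, -0.99509084]]), 't': array([-0.02946903,  0.5422683 ,  1.87435565])}
scene {'fx': 492.3728183557279, 'fy': 492.3728183557279, 'cx': 325.55499676354975, 'cy': 240.45299961775257, 'distortion': array([-0.03359475,  0.        ,  0.        ,  0.        ,  0.        ]), 'R': array([[ 0.30731087,  0.95147666, -0.01588077],
       [ 0.61344914, -0.21083646, -0.76107039],
       [-0.72748896,  0.22414316, -0.64847487]]), 't': array([-0.14449966, -0.24421745,  1.74232831])}
{'fx': 396.0708219983677, 'fy': 396.0708219983677, 'cx': 321.0271894234761, 'cy': 241.7096698186393, 'distortion': array([0.02744699, 0.        , 0.        , 0.        , 0.        ]), 'hand_eye': array([[ 1.14090013e-03, -9.67094752e-01, -2.54413913e-01,
         7.44897040e-02],
       [ 9.99998
[... 351 characters left out ...]
 7.79623871e+01, -6.93343633e+00]), 'joint_vel': array([ 0.07652288, -0.0702373 , -0.24471652, -0.04219573, -0.0267035 ,
        0.06069036]), 'joint_torque': array([ 1.53835186e-03, -4.05456948e+01, -2.37779653e+01,  7.03588966e-02,
        2.99541838e-02, -3.06768789e-05]), 'eef_pos': array([ 0.24826913, -0.5181128 ,  0.2047132 ]), 'tool_rot': array([[ 9.01844319e-01,  4.32060832e-01, -5.12053645e-04],
       [ 4.32061095e-01, -9.01843087e-01,  1.50189790e-03],
       [ 1.87119216e-04, -1.57571655e-03, -9.99998741e-01]]), 'force': array([-0.7057737 ,  0.50476519, -0.1152711 ]), 'wrist_torque': array([-0.00466987,  0.02707135, -0.00773627]), 'grasp_force': 0.0, 'width': 0.09386799368195325}
```

View pics/top0.png

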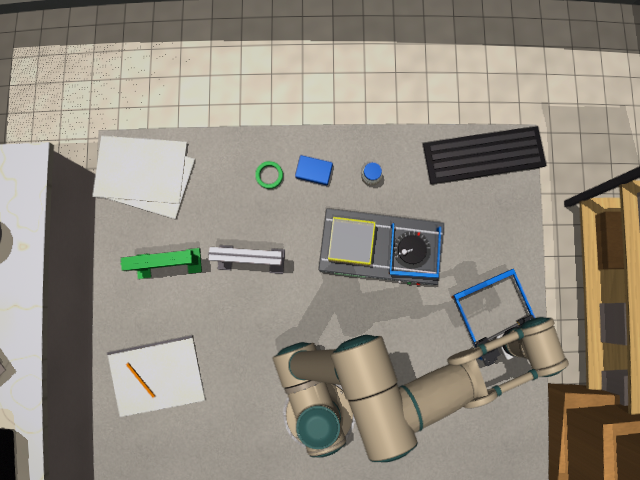

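View pics/scene0.png

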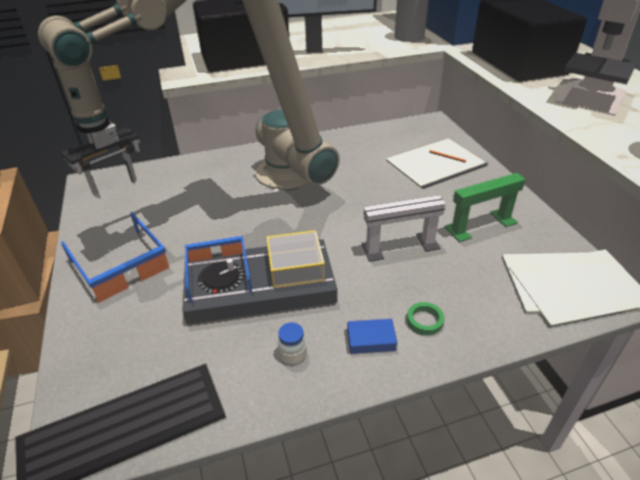

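Candidates: the goggles are either on the controller (top 415,250) or on the table (top 493,305, larger). The rail is either the aluminium one (247,257) or the green one (160,260). I choose the goggles on the controller and the aluminium rail, and check them in a close crop.

```bash
python3 - <<'E'
import cv2,numpy as np
t=cv2.imread("pics/top0.png");s=cv2.imread("pics/scene0.png")
a=cv2.resize(t[200:295,310:455],None,fx=5,fy=5,interpolation=cv2.INTER_CUBIC) # 725x475
cv2.imwrite("pics/c1.png",a)
a=cv2.resize(s[195:325,175:345],None,fx=4.5,fy=4.5,interpolation=cv2.INTER_CUBIC)
cv2.imwrite("pics/c2.png",a)
E
```

```text
(no output)
```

View pics/c1.png

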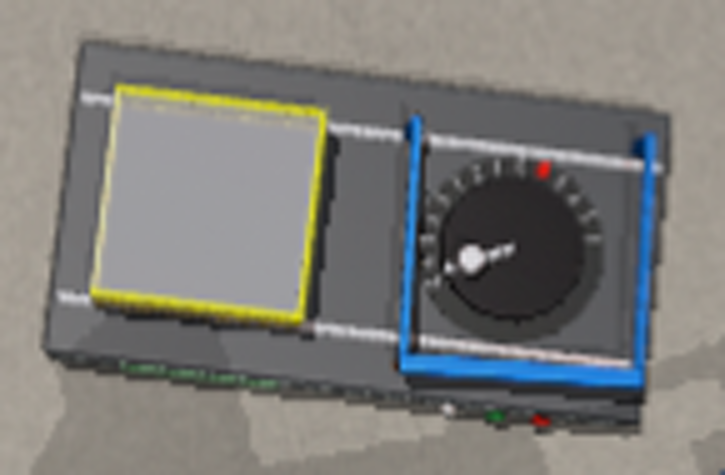

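View pics/c2.png

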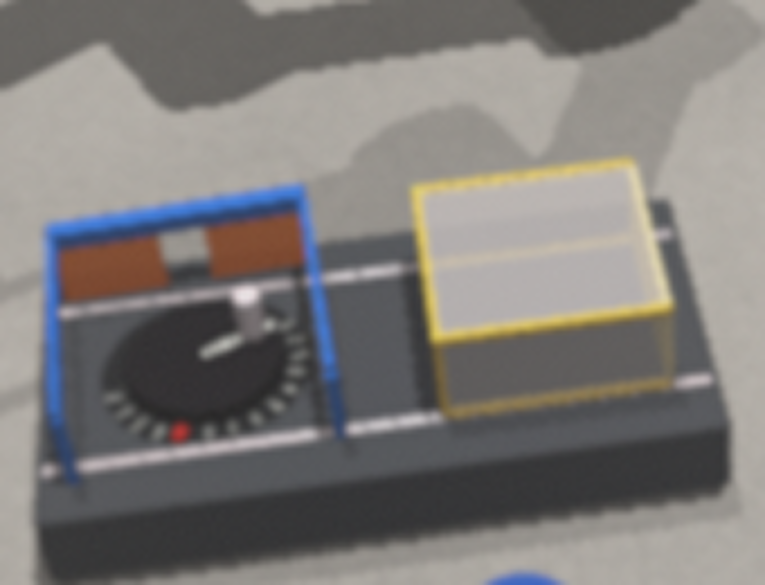

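```bash
cat > h.py <<'E'
import numpy as np,cv2
from rig import manip,vision
def cam(n,st=None):
    p=vision.camera_params(n);K=np.array([[p['fx'],0,p['cx']],[0,p['fy'],p['cy']],[0,0,1]])
    if n=="wrist":
        T=np.eye(4);T[:3,:3]=st['tool_rot'];T[:3,3]=st['eef_pos'];M=np.linalg.inv(T@p['hand_eye']);R,t=M[:3,:3],M[:3,3]
    else: R,t=p['R'],p['t']
    return K,np.array(p['distortion']),np.array(R),np.array(t)
def back(c,uv,z):
    K,d,R,t=c;n=cv2.undistortPoints(np.array([[uv]],float),K,d)[0,0]
    r=R.T@np.array([n[0],n[1],1]);o=-R.T@t
    return o+r*(z-o[2])/r[2]
def proj(c,X):
    K,d,R,t=c;return cv2.projectPoints(np.array(X,float).reshape(-1,3),cv2.Rodrigues(R)[0],t,K,d)[0][:,0]
def target(pos,yaw):
    c,s=np.cos(np.radians(yaw)),np.sin(np.radians(yaw))
    return np.array(pos,float),np.array([[c,s,0],[s,-c,0],[0,0,-1.]])
def delta(st,pos,yaw,n=1):
    from scipy.spatial.transform import Rotation as Ro
    p,R=target(pos,yaw);Rt=st['tool_rot'];d=Rt.T@(p-st['eef_pos'])/.3
    w=Ro.from_matrix(Rt.T@R).as_rotvec()/(np.pi/2);return np.round(d,4),np.round(w,4)
E
python3 - <<'E'
from h import *
c=cam("top")
f=lambda x,y:(310+x/5,200+y/5)
for k,uv,z in [("c+x+y",f(83,42),.06),("c+x-y",f(668,115),.06),("dial",f(513,250),.072),("mark",f(543,170),.063),("stud",f(472,257),.102),("gL",f(402,361),.116),("gR",f(645,376),.116),("tipL",f(414,120),.116),("tipR",f(650,135),.116),("railL",(209,253),.15),("railR",(284,257),.15)]:
    print(k,back(c,uv,z).round(4))
t=cv2.imread("pics/top0.png")
cv2.imwrite("pics/c3.png",cv2.resize(t[225:295,200:300],None,fx=7,fy=7,interpolation=cv2.INTER_CUBIC))
print(delta(manip.get_state(),[.52,-.22,.38],83))
E
```

```text
c+x+y [ 0.6547 -0.0308  0.06  ]
c+x-y [ 0.6039 -0.4022  0.06  ]
dial [ 0.5179 -0.299   0.072 ]
mark [ 0.5692 -0.3207  0.063 ]
stud [ 0.5112 -0.2693  0.102 ]
gL [ 0.4469 -0.2233  0.116 ]
gR [ 0.4357 -0.3722  0.116 ]
tipL [ 0.5949 -0.2339  0.116 ]
tipR [ 0.584  -0.3797  0.116 ]
railL [0.5091 0.3249 0.15  ]
railR [0.4945 0.098  0.15  ]
(array([ 1.2463, -0.5057, -0.5833]), array([-9.000e-04, -6.000e-04, -6.378e-01]))
```

View pics/c3.png

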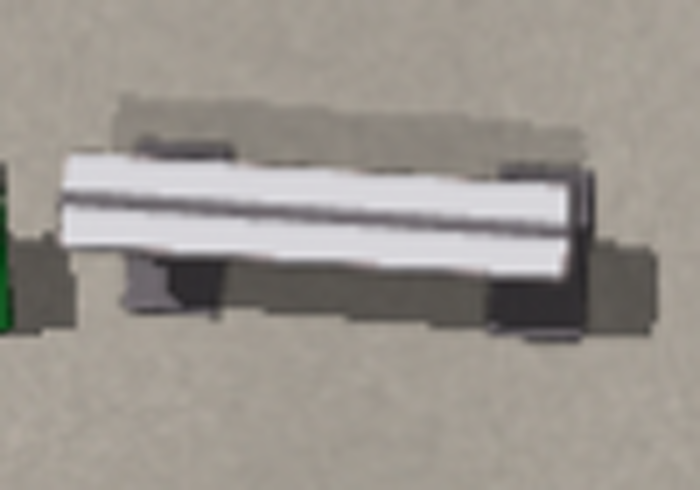

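The crops show brow bar at the robot side (c1 402,361 to 645,376), stud (472,257), marker (543,170) and the rail's slot (c3 62,199 to 568,231). Next I take a close wrist look.

```bash
cat >> h.py <<'E'
def plan(pos,yaw,n,st=None):
    "n equal rows to a tool-down pose, rounded"
    st=st or manip.get_state();p,_=target(pos,yaw);R=st['tool_rot'];y0=np.degrees(np.arctan2(R[1,0],R[0,0]));cur=np.array(st['eef_pos'])
    for k in range(n):
        y=y0+(yaw-y0)*k/n;Rk=target(cur,y)[1];w=cur+(p-cur)/(n-k)
        print([float(v) for v in np.r_[np.round(Rk.T@(w-cur)/.3,3),0,0,round(-(yaw-y0)/n/90,4)]],",")
        cur=w
E
python3 -c "
from h import *
plan([.52,-.27,.30],85.7,8)
c=cam('top')
a=back(c,(208.9,253.4),.15);b=back(c,(281.1,258),.15);print((a+b)/2,np.linalg.norm(a-b),np.degrees(np.arctan2(-(a-b)[0],(a-b)[1])))"
```

```text
[0.147, -0.044, -0.04, 0.0, 0.0, -0.0835] ,
[0.151, -0.025, -0.04, 0.0, 0.0, -0.0835] ,
[0.153, -0.005, -0.04, 0.0, 0.0, -0.0835] ,
[0.153, 0.015, -0.04, 0.0, 0.0, -0.0835] ,
[0.149, 0.035, -0.04, 0.0, 0.0, -0.0835] ,
[0.143, 0.054, -0.04, 0.0, 0.0, -0.0835] ,
[0.135, 0.073, -0.04, 0.0, 0.0, -0.0835] ,
[0.124, 0.09, -0.04, 0.0, 0.0, -0.0835] ,
[0.49972863 0.21592743 0.15      ] 0.21910422237757293 -4.259579703091411
```

{"api": "apply_moves", "payload": {
  "deltas": [
    [0.147,-0.044,-0.04,0,0,-0.0835],
    [0.151,-0.025,-0.04,0,0,-0.0835],
    [0.153,-0.005,-0.04,0,0,-0.0835],
    [0.153,0.015,-0.04,0,0,-0.0835],
    [0.149,0.035,-0.04,0,0,-0.0835],
    [0.143,0.054,-0.04,0,0,-0.0835],
    [0.135,0.073,-0.04,0,0,-0.0835],
    [0.124,0.09,-0.04,0,0,-0.0835],
    [0,0,0,0,0,0],
    [0,0,0,0,0,0]
  ],
  "grip": 0.45
}}

```text
clock: 1.35
eef_pos: [0.5193, -0.2707, 0.3008]
tool_rot: [[0.075, 0.997, -0.002], [0.997, -0.075, -0.0], [-0.0, -0.002, -1.0]]
force: [-0.2, -0.5, -0.4]
width: 0.0421
grasp_force: 0.0
```

```bash
python3 - <<'E'
from h import *
import pickle
st=manip.get_state();im=vision.grab_frame("wrist");pickle.dump(st,open("st1.pkl","wb"))
cv2.imwrite("pics/w1.png",im[:,:,::-1]);print(st['eef_pos'],st['tool_rot'],st['width'])
E
```

```text
[ 0.51929834 -0.27069693  0.30075361] [[ 7.52074866e-02  9.97166254e-01 -1.81555068e-03]
 [ 9.97167894e-01 -7.52076499e-02 -2.17563596e-05]
 [-1.58238007e-04 -1.80877261e-03 -9.99998352e-01]] 0.04212430095920782
```

View pics/w1.png

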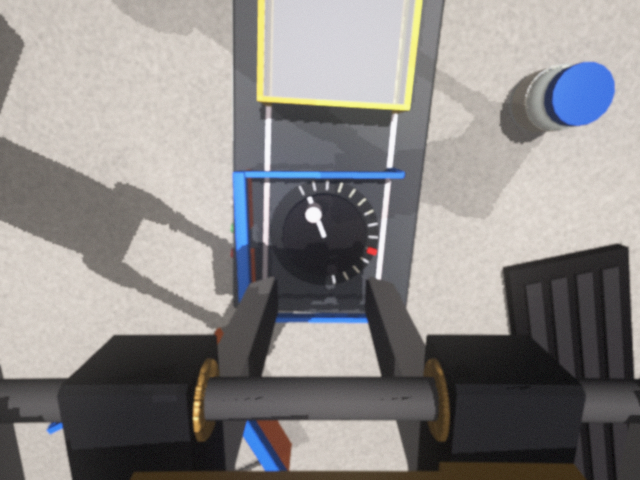

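The wrist view shows the smaller goggles: brow bar at left (234–246, 172–322), arm at (233–403, 174), stud top (314,214), dial centre about (325,238), marker (372,251). I refine these by colour.

```bash
python3 - <<'E'
from h import *
import pickle
st=pickle.load(open("st1.pkl","rb"));c=cam("wrist",st);im=cv2.imread("pics/w1.png")
hsv=cv2.cvtColor(im,cv2.COLOR_BGR2HSV)
for y in range(190,300,20): print(y,[tuple(int(a) for a in hsv[y,x]) for x in range(230,252,2)])
blue=cv2.inRange(hsv,(98,120,120),(118,255,255))
for x in (270,320,370): print(x,[y for y in range(165,185) if blue[y,x]],[y for y in range(310,330) if blue[y,x]])
print([x for x in range(380,420) if blue[174,x]][-1:],[y for y in range(160,340) if blue[y,240]][::200], )
r=cv2.inRange(hsv,(0,150,120),(8,255,255))|cv2.inRange(hsv,(172,150,120),(180,255,255));r[:, :350]=0;r[:,395:]=0;r[:230]=0;r[270:]=0
ys,xs=np.nonzero(r);print("mark",xs.mean(),ys.mean(),len(xs),back(c,(xs.mean(),ys.mean()),.066))
g=im[200:230,300:330].min(2)>200;ys,xs=np.nonzero(g);l=cv2.connectedComponentsWithStats(g.astype(np.uint8));print(l[2],l[3]+[300,200])
d=(im.max(2)<48).astype(np.uint8);l=cv2.connectedComponentsWithStats(d[180:300,260:385]);print([ (s,q+[260,180]) for s,q in zip(l[2],l[3]) if s[4]>500])
print("stud",back(c,(314,214),.102))
E
```

```text
190 [(8, 14, 218), (113, 28, 207), (107, 144, 242), (105, 161, 249), (105, 161, 248), (104, 157, 249), (104, 155, 249), (107, 166, 236), (111, 143, 134), (166, 65, 86), (3, 99, 103)]
210 [(16, 13, 210), (160, 4, 179), (110, 137, 206), (106, 166, 247), (105, 161, 249), (104, 159, 249), (104, 156, 249), (105, 162, 246), (110, 168, 190), (122, 72, 88), (1, 101, 101)]
230 [(54, 31, 195), (66, 76, 165), (108, 103, 139), (108, 169, 238), (105, 167, 248), (105, 166, 248), (104, 160, 248), (105, 160, 248), (108, 174, 228), (110, 145, 123), (114, 54, 76)]
250 [(6, 43, 124), (177, 82, 103), (117, 34, 76), (111, 157, 161), (109, 167, 182), (110, 169, 163), (110, 166, 160), (110, 168, 156), (110, 161, 150), (111, 141, 103), (168, 71, 79)]
270 [(15, 17, 121), (174, 12, 106), (120, 14, 72), (112, 77, 89), (110, 158, 145), (110, 170, 156), (110, 169, 157), (110, 170, 159), (110, 172, 150), (110, 162, 123), (121, 90, 74)]
290 [(13, 19, 120), (8, 10, 100), (140, 11, 71), (110, 25, 62), (112, 140, 118), (110, 170, 153), (110, 170, 156), (111, 163, 144), (114, 74, 103), (156, 15, 84), (8, 13, 80)]
270 [171, 172, 173, 174, 175, 176, 177] []
320 [171, 172, 173, 174, 175, 176, 177, 178] [317, 318, 319, 320, 321]
370 [172, 173, 174, 175, 176, 177, 178] []
[404] [171]
mark 371.344262295082 250.65573770491804 61 [ 0.57092684 -0.3198447   0.066     ]
[[  0   0  30  30 669]
 [  8   0   5   3  12]
 [  6   7  18  23 219]] [[314.67264574 214.19282511]
 [310.16666667 200.83333333]
 [314.21004566 216.18721461]]
[(array([    0,     0,   125,   120, 12129], dtype=int32), array([322.34388655, 233.69643004])), (array([  14,   61,   90,   45, 2593], dtype=int32), array([321.16390282, 261.14384882]))]
stud [ 0.51292759 -0.2680048   0.102     ]
```

```bash
python3 - <<'E'
from h import *
import pickle
st=pickle.load(open("st1.pkl","rb"));c=cam("wrist",st)
P=[back(c,(u,v),.116) for u,v in[(239.2,190),(239.9,210),(240.8,230),(242.7,270)]]
for p in P:print(p.round(4))
L=[back(c,(u,v),.116) for u,v in[(270,174.7),(370,175.5),(320,319),(404,175),(234,175)]];
for p in L:print(p.round(4))
a=L[1]-L[0];print("yaw arms",np.degrees(np.arctan2(a[1],a[0])));a=P[0]-P[-1];print("yaw bar",np.degrees(np.arctan2(-a[0],a[1])))
print("controller edge: rails", [back(c,q,.06).round(4) for q in[(268,110),(266,255),(393,115),(379,275)]])
print("dial",back(c,(325,238),.072))
E
```

```text
[ 0.4464 -0.2379  0.116 ]
[ 0.4446 -0.2565  0.116 ]
[ 0.4431 -0.2756  0.116 ]
[ 0.4399 -0.3154  0.116 ]
[ 0.4762 -0.2261  0.116 ]
[ 0.5672 -0.2336  0.116 ]
[ 0.511  -0.3727  0.116 ]
[ 0.5981 -0.2355  0.116 ]
[ 0.4434 -0.224   0.116 ]
yaw arms -4.689751894753158
yaw bar -4.7647358855243995
controller edge: rails [array([ 0.4736, -0.1662,  0.06  ]), array([ 0.4547, -0.318 ,  0.06  ]), array([ 0.5993, -0.1804,  0.06  ]), array([ 0.579 , -0.3507,  0.06  ])]
dial [ 0.5215763  -0.30040054  0.072     ]
```

```bash
python3 - <<'E'
from h import *
plan([.4415,-.2953,.17],85.3,4)
E
```

```text
[-0.025, -0.063, 0.109, 0.0, 0.0, 0.0009] ,
[-0.025, -0.063, 0.109, 0.0, 0.0, 0.0009] ,
[-0.025, -0.063, 0.109, 0.0, 0.0, 0.0009] ,
[-0.025, -0.063, 0.109, 0.0, 0.0, 0.0009] ,
```

{"api": "apply_moves", "payload": {
  "deltas": [
    [-0.025,-0.063,0.109,0,0,0.001],
    [-0.025,-0.063,0.109,0,0,0.001],
    [-0.025,-0.063,0.109,0,0,0.001],
    [-0.025,-0.063,0.109,0,0,0.001],
    [0,0,0.07,0,0,0],
    [0,0,0,0,0,0],
    [0,0,0,0,0,0]
  ]
}}

```text
clock: 2.28
eef_pos: [0.4423, -0.2956, 0.1504]
tool_rot: [[0.082, 0.997, 0.001], [0.997, -0.082, -0.001], [-0.001, 0.001, -1.0]]
force: [-0.0, -0.7, 0.8]
width: 0.0421
grasp_force: 0.0
```

```bash
python3 - <<'E'
from h import *
plan([.4415,-.2953,.089],85.3,3)
E
```

```text
[0.0, -0.001, 0.068, 0.0, 0.0, -0.0001] ,
[0.0, -0.001, 0.068, 0.0, 0.0, -0.0001] ,
[0.0, -0.001, 0.068, 0.0, 0.0, -0.0001] ,
```

{"api": "apply_moves", "payload": {
  "deltas": [
    [0,-0.001,0.068,0,0,0],
    [0,-0.001,0.068,0,0,0],
    [0,-0.001,0.068,0,0,0],
    [0,0,0,0,0,0],
    [0,0,0,0,0,0]
  ]
}}

```text
clock: 2.9
eef_pos: [0.4423, -0.2953, 0.0898]
tool_rot: [[0.081, 0.997, 0.002], [0.997, -0.081, -0.002], [-0.002, 0.002, -1.0]]
force: [0.2, -0.5, 0.1]
width: 0.0426
grasp_force: 0.0
```

{"api": "apply_moves", "payload": {
  "deltas": [
    [0,0,0,0,0,0],
    [0,0,0,0,0,0],
    [0,0,0,0,0,0],
    [0,0,0,0,0,0],
    [0,0,0,0,0,0]
  ],
  "grip": 0,
  "force": 25
}}

```text
clock: 3.52
eef_pos: [0.4414, -0.2947, 0.0887]
tool_rot: [[0.081, 0.997, 0.0], [0.997, -0.081, -0.0], [-0.0, 0.0, -1.0]]
force: [-0.3, -0.4, 2.1]
width: 0.0118
grasp_force: 25.0
```

{"api": "apply_moves", "payload": {
  "deltas": [
    [0,0,-0.04,0,0,0],
    [0,0,-0.1,0,0,0],
    [0,0,-0.11,0,0,0],
    [0,0,-0.11,0,0,0],
    [0,0,-0.1,0,0,0],
    [0,0,-0.04,0,0,0],
    [0,0,0,0,0,0]
  ]
}}

```text
clock: 4.4
eef_pos: [0.4415, -0.2947, 0.2389]
tool_rot: [[0.081, 0.997, 0.001], [0.997, -0.081, -0.001], [-0.001, 0.001, -1.0]]
force: [0.2, 0.4, -0.3]
width: 0.0115
grasp_force: 25.0
```

```bash
python3 - <<'E'
from h import *
plan([.4249,.2215,.239],85.7,12)
st=manip.get_state();print(st['force'],st['wrist_torque'],st['width'])
s=vision.grab_frame("scene")[:,:,::-1];cv2.imwrite("pics/s1.png",cv2.resize(s[100:320,160:460],None,fx=2.6,fy=2.6))
E
```

```text
[0.143, -0.016, -0.0, 0.0, 0.0, -0.0003] ,
[0.143, -0.016, -0.0, 0.0, 0.0, -0.0003] ,
[0.143, -0.016, -0.0, 0.0, 0.0, -0.0003] ,
[0.143, -0.016, -0.0, 0.0, 0.0, -0.0003] ,
[0.143, -0.016, -0.0, 0.0, 0.0, -0.0003] ,
[0.143, -0.016, -0.0, 0.0, 0.0, -0.0003] ,
[0.143, -0.016, -0.0, 0.0, 0.0, -0.0003] ,
[0.143, -0.016, -0.0, 0.0, 0.0, -0.0003] ,
[0.143, -0.016, -0.0, 0.0, 0.0, -0.0003] ,
[0.143, -0.016, -0.0, 0.0, 0.0, -0.0003] ,
[0.143, -0.015, -0.0, 0.0, 0.0, -0.0003] ,
[0.143, -0.015, -0.0, 0.0, 0.0, -0.0003] ,
[ 0.16888892  0.43938555 -0.27571125] [-0.01254945 -0.00269056  0.02855001] 0.011534331469871532
```

View pics/s1.png

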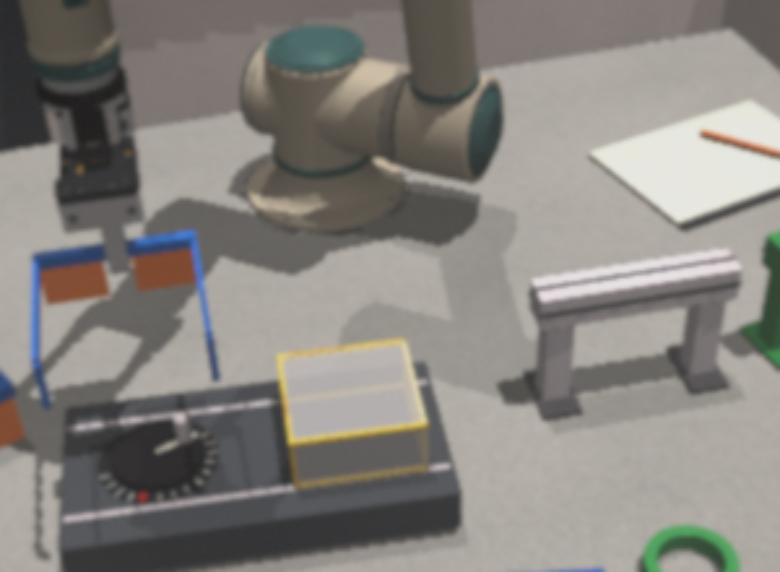

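The goggles are held, free of the controller, and look level. The rail is clear.

{"api": "apply_moves", "payload": {
  "deltas": [
    [0.09,-0.01,0,0,0,0],
    [0.143,-0.016,0,0,0,0],
    [0.143,-0.016,0,0,0,0],
    [0.143,-0.016,0,0,0,0],
    [0.143,-0.016,0,0,0,-0.002],
    [0.143,-0.016,0,0,0,-0.002],
    [0.143,-0.016,0,0,0,0],
    [0.143,-0.016,0,0,0,0],
    [0.143,-0.016,0,0,0,0],
    [0.143,-0.016,0,0,0,0],
    [0.143,-0.015,0,0,0,0],
    [0.143,-0.015,0,0,0,0]
  ]
}}

```text
clock: 5.95
eef_pos: [0.4238, 0.2083, 0.2368]
tool_rot: [[0.075, 0.997, -0.003], [0.997, -0.075, -0.001], [-0.001, -0.003, -1.0]]
force: [0.7, 0.2, -0.3]
width: 0.0118
grasp_force: 25.0
```

```bash
python3 - <<'E'
from h import *
c=cam("scene");a=np.radians(-4.7);R=np.array([[np.cos(a),-np.sin(a),0],[np.sin(a),np.cos(a),0],[0,0,1]])
for X in([.073,.0725,0],[.08,.0725,.056],[-.075,.0725,.056],[.073,-.0725,0]):
  print((proj(c,R@np.array(X)+[.5158,-.3009,.21])[0]-[160,100])*2.6)
plan([.4249,.2215,.239],85.7,1)
E
```

```text
[215.53293451 376.72052445]
[208.12682774 331.8886956 ]
[191.80947741 230.86867464]
[ 47.17795792 403.90521107]
[0.044, 0.0, -0.007, 0.0, 0.0, 0.0003] ,
```

Predicted ear tips match the picture within a pixel or two, so the goggles are level. Now I lower them slowly.

{"api": "apply_moves", "payload": {
  "deltas": [
    [0.044,0,-0.007,0,0,0],
    [0,0,0,0,0,0],
    [0,0,0.06,0,0,0],
    [0,0,0.08,0,0,0],
    [0,0,0.08,0,0,0],
    [0,0,0.06,0,0,0],
    [0,0,0.025,0,0,0],
    [0,0,0,0,0,0],
    [0,0,0,0,0,0]
  ]
}}

```text
clock: 7.08
eef_pos: [0.4267, 0.2201, 0.1498]
tool_rot: [[0.075, 0.997, 0.001], [0.997, -0.075, 0.0], [0.0, 0.001, -1.0]]
force: [0.4, -0.5, -1.5]
width: 0.0116
grasp_force: 25.0
```

```bash
python3 - <<'E'
from h import *
plan([.4249,.2215,.1375],85.7,3)
print(manip.get_state()['eef_pos'])
E
```

```text
[0.001, -0.002, 0.014, 0.0, 0.0, -0.0] ,
[0.001, -0.002, 0.014, 0.0, 0.0, -0.0] ,
[0.001, -0.002, 0.014, 0.0, 0.0, -0.0] ,
[0.42666288 0.22005192 0.14976203]
```

{"api": "apply_moves", "payload": {
  "deltas": [
    [0,0,0.012,0,0,0],
    [0,0,0.012,0,0,0],
    [0,0,0.008,0,0,0],
    [0,0,0.005,0,0,0],
    [0,0,0,0,0,0],
    [0,0,0,0,0,0]
  ]
}}

```text
clock: 7.82
eef_pos: [0.426, 0.2203, 0.138]
tool_rot: [[0.075, 0.997, 0.0], [0.997, -0.075, -0.0], [-0.0, 0.0, -1.0]]
force: [0.6, 0.4, -0.3]
width: 0.0116
grasp_force: 25.0
```

{"api": "apply_moves", "payload": {
  "deltas": [
    [0,0,0.003,0,0,0],
    [0,0,0.003,0,0,0],
    [0,0,0,0,0,0],
    [0,0,0,0,0,0]
  ]
}}

```text
clock: 8.32
eef_pos: [0.4261, 0.2203, 0.1364]
tool_rot: [[0.075, 0.997, 0.0], [0.997, -0.075, 0.0], [0.0, 0.0, -1.0]]
force: [-0.3, 0.3, 2.3]
width: 0.0121
grasp_force: 25.0
```

{"api": "apply_moves", "payload": {
  "deltas": [
    [0,0,0,0,0,0],
    [0,0,0,0,0,0],
    [0,0,0,0,0,0],
    [0,0,0,0,0,0],
    [0,0,0,0,0,0],
    [0,0,0,0,0,0]
  ],
  "grip": 0.45
}}

```text
clock: 9.07
eef_pos: [0.426, 0.2203, 0.1361]
tool_rot: [[0.075, 0.997, 0.0], [0.997, -0.075, -0.0], [-0.0, 0.0, -1.0]]
force: [-0.4, 0.9, 0.3]
width: 0.0423
grasp_force: 0.0
```

{"api": "apply_moves", "payload": {
  "deltas": [
    [0,0,-0.05,0,0,0],
    [0,0,-0.1,0,0,0],
    [0,0,-0.15,0,0,0],
    [0,0,-0.15,0,0,0],
    [0,0,-0.1,0,0,0],
    [0,0,0,0,0,0]
  ]
}}

```text
clock: 9.82
eef_pos: [0.4274, 0.2208, 0.3044]
tool_rot: [[0.075, 0.997, 0.006], [0.997, -0.075, 0.002], [0.003, 0.006, -1.0]]
force: [-0.0, 0.0, -0.4]
width: 0.042
grasp_force: 0.0
```

```bash
python3 - <<'E'
from h import *
s=vision.grab_frame("scene")[:,:,::-1];cv2.imwrite("pics/s2.png",cv2.resize(s[120:300,300:540],None,fx=3,fy=3))
c=cam("scene");a=np.radians(-4.3);R=np.array([[np.cos(a),-np.sin(a),0],[np.sin(a),np.cos(a),0],[0,0,1]])
for X in([.073,.0725,0],[.08,.0725,.056],[-.075,.0725,.056],[.073,-.0725,0]):
  print((proj(c,R@np.array(X)+[.501,.2147,.108])[0]-[300,120])*3)
E
```

```text
[412.91716249 327.20108633]
[424.69105941 281.80731683]
[357.19422561 185.01285245]
[258.40043674 353.77520817]
```

View pics/s2.png

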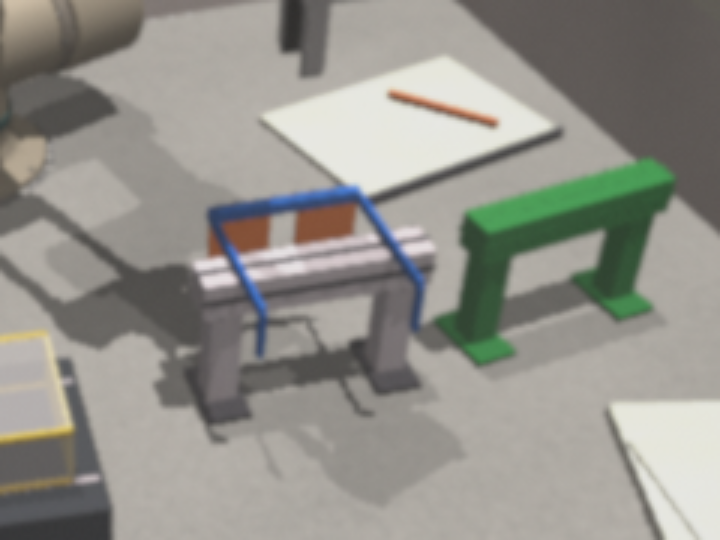

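The goggles hang level on the aluminium rail, released: ear tips at crop (262,355) and (415,328), as predicted. Next is the dial. I go back over it with fingers shut.

```bash
python3 - <<'E'
from h import *
plan([.52,-.31,.30],85.7,10)
E
```

```text
[-0.174, 0.044, 0.001, 0.0, 0.0, 0.0] ,
[-0.174, 0.044, 0.001, 0.0, 0.0, 0.0] ,
[-0.174, 0.044, 0.001, 0.0, 0.0, 0.0] ,
[-0.174, 0.044, 0.001, 0.0, 0.0, 0.0] ,
[-0.174, 0.044, 0.001, 0.0, 0.0, 0.0] ,
[-0.174, 0.044, 0.001, 0.0, 0.0, 0.0] ,
[-0.174, 0.044, 0.001, 0.0, 0.0, 0.0] ,
[-0.174, 0.044, 0.001, 0.0, 0.0, 0.0] ,
[-0.174, 0.044, 0.001, 0.0, 0.0, 0.0] ,
[-0.174, 0.044, 0.001, 0.0, 0.0, 0.0] ,
```

{"api": "apply_moves", "payload": {
  "deltas": [
    [-0.174,0.044,0,0,0,0],
    [-0.174,0.044,0,0,0,0],
    [-0.174,0.044,0,0,0,0],
    [-0.174,0.044,0,0,0,0],
    [-0.174,0.044,0,0,0,0],
    [-0.174,0.044,0,0,0,0],
    [-0.174,0.044,0,0,0,0],
    [-0.174,0.044,0,0,0,0],
    [-0.174,0.044,0,0,0,0],
    [-0.174,0.044,0,0,0,0],
    [0,0,0,0,0,0],
    [0,0,0,0,0,0]
  ],
  "grip": 0,
  "force": 10
}}

```text
clock: 11.38
eef_pos: [0.5179, -0.3092, 0.2996]
tool_rot: [[0.075, 0.997, -0.003], [0.997, -0.075, 0.003], [0.003, -0.003, -1.0]]
force: [0.4, 0.4, 0.2]
width: 0.0007
grasp_force: 0.0
```

```bash
python3 - <<'E'
from h import *
import pickle
st=manip.get_state();im=vision.grab_frame("wrist")[:,:,::-1];pickle.dump(st,open("st2.pkl","wb"))
cv2.imwrite("pics/w2f.png",im);print(st['eef_pos'],st['width'],st['joint_pos'])
cv2.imwrite("pics/w2.png",cv2.resize(im[80:330,200:460],None,fx=2.4,fy=2.4,interpolation=cv2.INTER_CUBIC))
E
```

```text
[ 0.51792481 -0.309169    0.29957969] 0.0006523677255599998 [-3.74657332e+01  1.64426067e+01  7.22580596e+01  3.73064805e-02
  9.15124097e+01 -3.31675763e+01]
```

View pics/w2.png

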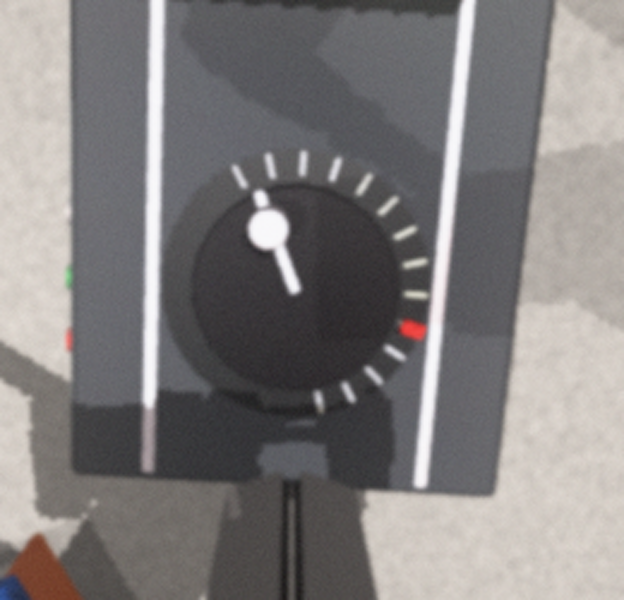

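The wrist crop shows the disc centre at about (297,287), stud top (268,229), pointer rim end (260,198) and marker (413,330).

```bash
python3 - <<'E'
from h import *
import pickle
st=pickle.load(open("st2.pkl","rb"));c=cam("wrist",st)
f=lambda x,y:((x+.5)/2.4-.5+200,(y+.5)/2.4-.5+80)
B=lambda x,y,z:back(c,f(x,y),z)
d=np.mean([B(192,287,.072),B(402,287,.072),B(297,185,.072),B(297,390,.072)],0)
print("disc",d,[np.linalg.norm(B(*q,.072)-d).round(4) for q in((192,287),(402,287),(297,185),(297,390))])
m=B(413,329,.066);s=B(268,229,.102);p=B(260,198,.072)
for k,q in(("mark",m),("stud",s),("ptr",p)):
  v=q-d;print(k,q.round(4),np.hypot(*v[:2]).round(4),np.degrees(np.arctan2(v[1],v[0])).round(2))
a=B(156,60,.06);b=B(150,400,.06);e=B(466,60,.06);g=B(424,450,.06)
for u,v in((a,b),(e,g)):w=u-v;print("yaw",np.degrees(np.arctan2(-w[0],w[1])))
E
```

```text
disc [ 0.52134674 -0.2972602   0.072     ] [np.float64(0.0454), np.float64(0.0454), np.float64(0.0438), np.float64(0.0453)]
mark [ 0.5713 -0.3199  0.066 ] 0.0548 -24.35
stud [ 0.5119 -0.2683  0.102 ] 0.0304 108.09
ptr [ 0.5086 -0.2578  0.072 ] 0.0415 107.93
yaw -7.4148948380757025
yaw -8.018108107763982
```

```bash
cat >> h.py <<'E'
O=np.array([.5213,-.2975])
def spot(th,tan):
    a=np.radians(th);return O+.031*np.array([np.cos(a),np.sin(a)])+tan*np.array([-np.sin(a),np.cos(a)])
E
python3 - <<'E'
from h import *
p=spot(108.1,.028);print(p)
plan([*p,.15],108.1,4)
a=spot(108,.0205);b=spot(100,.0205);print("per 8deg",target([0,0,0],108)[1].T@np.r_[b-a,0]/.3)
E
```

```text
[ 0.48505459 -0.27673295]
[0.025, -0.029, 0.125, 0.0, 0.0, -0.0621] ,
[0.027, -0.027, 0.125, 0.0, 0.0, -0.0621] ,
[0.03, -0.024, 0.125, 0.0, 0.0, -0.0621] ,
[0.032, -0.021, 0.125, 0.0, 0.0, -0.0621] ,
per 8deg [0.00850453 0.01504624 0.        ]
```

{"api": "apply_moves", "payload": {
  "deltas": [
    [0.025,-0.029,0.125,0,0,-0.062],
    [0.027,-0.027,0.125,0,0,-0.062],
    [0.03,-0.024,0.125,0,0,-0.062],
    [0.032,-0.021,0.125,0,0,-0.062],
    [0,0,0,0,0,0],
    [0,0,0,0,0,0]
  ]
}}

```text
clock: 12.18
eef_pos: [0.4871, -0.2781, 0.1529]
tool_rot: [[-0.309, 0.951, 0.003], [0.951, 0.309, -0.002], [-0.003, 0.002, -1.0]]
force: [0.5, 0.2, 0.5]
width: 0.0005
grasp_force: 0.0
```

```bash
python3 - <<'E'
from h import *
plan([*spot(108.1,.028),.08],108.1,2)
E
```

```text
[0.003, -0.003, 0.122, 0.0, 0.0, -0.0004] ,
[0.003, -0.003, 0.122, 0.0, 0.0, -0.0004] ,
```

Descend, then close the 7.5 mm gap and begin turning.

{"api": "apply_moves", "payload": {
  "deltas": [
    [0.003,-0.003,0.122,0,0,0],
    [0.003,-0.003,0.122,0,0,0],
    [0,0,0,0,0,0],
    [0,0,0,0,0,0]
  ]
}}

```text
clock: 12.68
eef_pos: [0.4854, -0.2781, 0.0802]
tool_rot: [[-0.309, 0.951, 0.003], [0.951, 0.309, -0.003], [-0.003, 0.002, -1.0]]
force: [0.1, 0.0, 0.6]
width: 0.0005
grasp_force: 0.0
```

{"api": "apply_moves", "payload": {
  "deltas": [
    [0,0.013,0,0,0,0],
    [0,0.012,0,0,0,0],
    [0.004,0.008,0,0,0,0.044],
    [0.004,0.008,0,0,0,0.044],
    [0,0,0,0,0,0]
  ]
}}

```text
clock: 13.3
eef_pos: [0.4945, -0.2714, 0.0787]
tool_rot: [[-0.177, 0.984, -0.0], [0.984, 0.177, -0.001], [-0.001, -0.001, -1.0]]
force: [-2.6, -1.3, 2.2]
width: 0.0004
grasp_force: 1.3
```

```bash
python3 - <<'E'
from h import *
st=manip.get_state();R=st['tool_rot'];y=np.degrees(np.arctan2(R[1,0],R[0,0]));v=R.T@np.r_[np.array(st['eef_pos'][:2])-O,0]
print(y,v,"tool-frame force",R.T@st['force'])
E
```

```text
100.20442337170026 [ 3.04675471e-02 -2.17464712e-02 -2.93730605e-05] tool-frame force [-0.79926708 -2.76034239 -2.21363002]
```

Contact force is about 3 N, as expected. Now I swing it round.

{"api": "apply_moves", "payload": {
  "deltas": [
    [0.0085,0.015,0,0,0,0.0889],
    [0.0085,0.015,0,0,0,0.0889],
    [0.0085,0.015,0,0,0,0.0889],
    [0.0085,0.015,0,0,0,0.0889],
    [0.0085,0.015,0,0,0,0.0889],
    [0.0085,0.015,0,0,0,0.0889],
    [0,0,0,0,0,0]
  ]
}}

```text
clock: 14.18
eef_pos: [0.5226, -0.2602, 0.0779]
tool_rot: [[0.612, 0.791, -0.001], [0.791, -0.612, 0.001], [0.0, -0.001, -1.0]]
force: [-3.2, 1.2, 1.3]
width: 0.0003
grasp_force: 1.2
```

```bash
cat >> h.py <<'E'
def rel():
    st=manip.get_state();R=st['tool_rot'];y=np.degrees(np.arctan2(R[1,0],R[0,0]));v=R.T@np.r_[np.array(st['eef_pos'][:2])-O,0]
    print(y,v,"tool force",R.T@st['force'],st['joint_pos'][5])
E
python3 -c "
from h import *
rel();plan([*spot(52,.0205),.079],52,1)"
```

```text
52.26653229168822 [ 3.02954130e-02 -2.17441077e-02  3.13249054e-05] tool force [-1.01518956 -3.22027868 -1.25028954] 4.425028666139389
[0.003, 0.005, -0.004, 0.0, 0.0, 0.003] ,
```

{"api": "apply_moves", "payload": {
  "deltas": [
    [0.0095,0.016,-0.003,0,0,0.0889],
    [0.0085,0.015,0,0,0,0.0889],
    [0.0085,0.015,0,0,0,0.0889],
    [0.0085,0.015,0,0,0,0.0889],
    [0.0085,0.015,0,0,0,0.0889],
    [0.0085,0.015,0,0,0,0.0889],
    [0.0085,0.015,0,0,0,0.0889],
    [0.0085,0.015,0,0,0,0.0889],
    [0,0,0,0,0,0]
  ]
}}

```text
clock: 15.3
eef_pos: [0.5555, -0.2828, 0.0782]
tool_rot: [[0.979, -0.203, 0.0], [-0.203, -0.979, 0.002], [0.0, -0.002, -1.0]]
force: [0.1, 3.2, -2.7]
width: 0.0008
grasp_force: 1.6
```

```bash
python3 -c "
from h import *
import pickle
rel();st=manip.get_state();im=vision.grab_frame('wrist')[:,:,::-1];pickle.dump(st,open('st3.pkl','wb'));cv2.imwrite('pics/w3f.png',im)
c=cam('wrist',st);print(proj(c,[[*O,.072],[.5713,-.3199,.066],[*(spot(-12,0)),.102]]))
hsv=cv2.cvtColor(im,cv2.COLOR_BGR2HSV)
t=vision.grab_frame('top')[:,:,::-1];cv2.imwrite('pics/t3.png',t)
"
```

```text
-11.701728175640222 [ 3.04789741e-02 -2.12756629e-02  5.03711173e-05] tool force [-0.56073583 -3.1116807   2.70260443] 68.18333272230487
[[362.15649083 344.36522045]
 [387.26003811 242.7489928 ]
 [371.20393094 314.66464775]]
```

I have one view left, so I measure this one numerically.

```bash
cat >> h.py <<'E'
def meas(im,st):
    "stud angle & marker angle from wrist image by blobs near predictions"
    c=cam('wrist',st);hsv=cv2.cvtColor(im,cv2.COLOR_BGR2HSV)
    W=(im.min(2)>150).astype(np.uint8);Rd=cv2.inRange(hsv,(0,140,100),(8,255,255))|cv2.inRange(hsv,(172,140,100),(180,255,255))
    for nm,M,z in(("white",W,.102),("red",Rd,.066)):
        n,l,s,q=cv2.connectedComponentsWithStats(M)
        for i in range(1,n):
            if s[i,4]<25: continue
            p=back(c,q[i],z);v=p[:2]-O;r=np.hypot(*v)
            if r<.065: print(nm,s[i],q[i].round(1),"r",r.round(4),"ang",np.degrees(np.arctan2(v[1],v[0])).round(1))
E
python3 -c "
from h import *
import pickle
meas(cv2.imread('pics/w2f.png'),pickle.load(open('st2.pkl','rb')))
print('now');meas(cv2.imread('pics/w3f.png'),pickle.load(open('st3.pkl','rb')))"
```

```text
white [ 372   73   27  211 1370] [385.  176.5] r 0.0631 ang 21.1
white [325 143   3  10  29] [326.  147.3] r 0.0539 ang 84.7
white [310 144   5  10  32] [312.2 148.5] r 0.0541 ang 98.4
white [337 146   5  10  31] [339.1 150.2] r 0.053 ang 71.3
white [297 149   6   9  27] [299.4 153.2] r 0.054 ang 111.8
white [349 153   6   8  25] [351.4 156.4] r 0.0519 ang 57.3
white [303 159  22  43 374] [313.3 178.4] r 0.0275 ang 109.1
red [366 213  11   8  66] [371.5 216.7] r 0.0533 ang -24.7
now
white [266 293  16   9  47] [273.3 297.1] r 0.0572 ang 35.3
white [359 304  25  10 158] [371.  308.1] r 0.0341 ang -11.6
white [450 305  18   7  46] [458.3 307.7] r 0.0507 ang -58.9
white [258 318  17   5  40] [266. 320.] r 0.0534 ang 46.2
white [360 326  21   8 103] [369.4 329.6] r 0.0239 ang -10.8
white [456 423  68  13 636] [488.8 428.9] r 0.062 ang -126.5
white [315 433  13  10 108] [321. 438.] r 0.0383 ang 134.3
red [381 233  17  21 245] [388.4 242.6] r 0.055 ang -24.7
```

{"api": "apply_moves", "payload": {
  "deltas": [
    [0.0052,0.0093,0,0,0,0.0555],
    [0.0052,0.0093,0,0,0,0.0555],
    [0.0028,0.005,0,0,0,0.03],
    [0,0,0,0,0,0],
    [0,0,0,0,0,0]
  ]
}}

```text
clock: 16.02
eef_pos: [0.5575, -0.2916, 0.0789]
tool_rot: [[0.91, -0.414, 0.001], [-0.414, -0.91, 0.0], [0.001, -0.001, -1.0]]
force: [2.8, 3.0, -3.1]
width: 0.0005
grasp_force: 1.8
```

```bash
python3 -c "
from h import *
rel();st=manip.get_state();im=vision.grab_frame('wrist')[:,:,::-1];cv2.imwrite('pics/w4f.png',im)
meas(im,st)"
```

```text
-24.487125163259762 [ 3.04916760e-02 -2.03485238e-02  4.23031701e-05] tool force [ 1.25603029 -3.92123894  3.14819025] 80.49433227908796
white [441 283  16  10  47] [448.7 287.6] r 0.0546 ang -62.2
white [270 291  12   7  32] [275.6 294.1] r 0.0567 ang 20.6
white [371 309  14   9  83] [377.2 313. ] r 0.0316 ang -31.0
white [354 310  13   8  68] [360.5 313.6] r 0.0313 ang -17.8
white [257 313  17   6  41] [265.  315.5] r 0.0541 ang 31.7
white [314 442  15  12 139] [321.  447.8] r 0.0431 ang 126.9
red [356 231  13  20 236] [362.4 240.5] r 0.0544 ang -24.7
```

The stud is at about −24.5° and the marker at −24.6°. I back off, rise and look.

{"api": "apply_moves", "payload": {
  "deltas": [
    [0,-0.02,0,0,0,0],
    [0,-0.02,-0.02,0,0,0],
    [0,0,-0.1,0,0,0],
    [0,0,-0.15,0,0,0],
    [-0.04,0,-0.2,0,0,0.04],
    [-0.1,0,-0.17,0,0,-0.04],
    [0,0,0,0,0,0],
    [0,0,0,0,0,0]
  ]
}}

```text
clock: 17.08
eef_pos: [0.5243, -0.2618, 0.2711]
tool_rot: [[0.909, -0.416, 0.0], [-0.416, -0.909, -0.001], [0.001, 0.001, -1.0]]
force: [0.6, 0.2, -0.1]
width: 0.0008
grasp_force: 0.0
```

```bash
python3 - <<'E'
from h import *
st=manip.get_state();im=vision.grab_frame('wrist')[:,:,::-1];cv2.imwrite('pics/w5f.png',im)
meas(im,st);c=cam('wrist',st);print(proj(c,[[*O,.072]]))
t=cam('top')
for q in((117,86),(93,295)):print("guard +y top edge",back(t,(310+q[0]/5,200+q[1]/5),.12))
ey=np.array([.1323,.9912]);C=O+.095*ey;print("pred guard mid",C+.17*ey)
print("start",C+.1975*ey);u,v=proj(c,[[*O,.072]])[0].astype(int)
a=cv2.resize(im[max(0,v-110):v+110,max(0,u-130):u+130],None,fx=2.4,fy=2.4,interpolation=cv2.INTER_CUBIC);cv2.imwrite("pics/w5.png",a)
plan([*(C+.1985*ey),.20],-7.6,7)
E
```

```text
white [ 210  107  223   74 1695] [324.3 143.9] r 0.0649 ang 4.4
white [339 145   5  11  33] [341.3 149.9] r 0.0544 ang -6.7
white [368 144   6  11  35] [370.4 148.9] r 0.0532 ang -33.5
white [381 149   7  10  34] [383.9 153.9] r 0.0524 ang -47.1
white [325 152   7   9  32] [328.  156.1] r 0.0544 ang 6.6
white [354 157   5   8  38] [356.  160.7] r 0.0428 ang -19.4
white [391 159   9   9  35] [394.9 162.9] r 0.0505 ang -60.8
white [313 162   9   8  30] [316.9 165.5] r 0.054 ang 19.9
white [351 166  18  39 355] [358.6 180. ] r 0.0261 ang -22.0
white [399 171  10   7  32] [403.8 174. ] r 0.0493 ang -75.2
white [304 175  10   6  35] [308.6 177.5] r 0.0531 ang 33.4
white [299 189  11   5  35] [303.8 190.9] r 0.0521 ang 47.0
white [298 204  10   3  29] [302.3 205. ] r 0.051 ang 61.0
white [301 217   9   4  26] [305.  218.5] r 0.0493 ang 75.2
white [316 236 143  44 699] [376.  260.6] r 0.0509 ang 174.7
red [354 141   7  11  73] [357.  145.9] r 0.0544 ang -24.4
[[356.32272656 203.88150178]]
guard +y top edge [ 0.61742587 -0.05165902  0.12      ]
guard +y top edge [ 0.48921163 -0.03547895  0.12      ]
pred guard mid [ 0.5563595 -0.034832 ]
start [ 0.55999775 -0.007574  ]
[-0.035, -0.118, 0.033, 0.0, 0.0, -0.027] ,
[-0.03, -0.119, 0.033, 0.0, 0.0, -0.027] ,
[-0.025, -0.12, 0.033, 0.0, 0.0, -0.027] ,
[-0.02, -0.121, 0.033, 0.0, 0.0, -0.027] ,
[-0.015, -0.122, 0.033, 0.0, 0.0, -0.027] ,
[-0.009, -0.122, 0.033, 0.0, 0.0, -0.027] ,
[-0.004, -0.123, 0.033, 0.0, 0.0, -0.027] ,
```

View pics/w5.png

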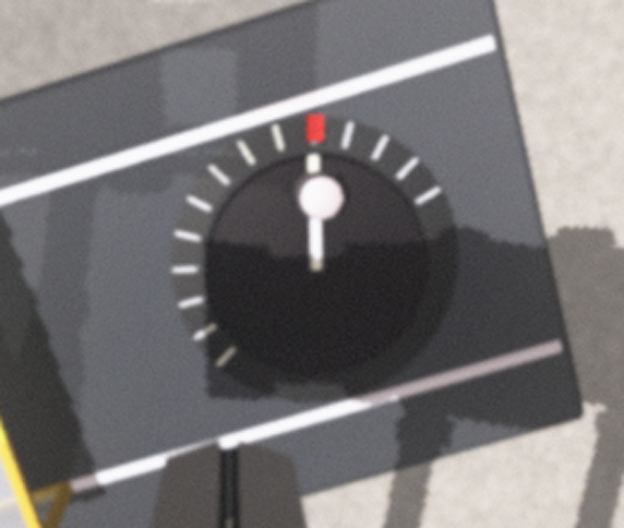

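The pointer end (314,162), dial axis (316,265) and red marker (316,128) are in line, so the dial is set. Next is the guard.

{"api": "apply_moves", "payload": {
  "deltas": [
    [-0.035,-0.118,0.033,0,0,-0.027],
    [-0.03,-0.119,0.033,0,0,-0.027],
    [-0.025,-0.12,0.033,0,0,-0.027],
    [-0.02,-0.121,0.033,0,0,-0.027],
    [-0.015,-0.122,0.033,0,0,-0.027],
    [-0.009,-0.122,0.033,0,0,-0.027],
    [-0.004,-0.123,0.033,0,0,-0.027],
    [0,0,0,0,0,0],
    [0,0,0,0,0,0]
  ]
}}

```text
clock: 18.25
eef_pos: [0.5603, -0.007, 0.2003]
tool_rot: [[0.991, -0.132, -0.002], [-0.132, -0.991, -0.001], [-0.002, 0.001, -1.0]]
force: [0.4, -0.3, -0.2]
width: 0.0001
grasp_force: 0.0
```

```bash
python3 - <<'E'
from h import *
ey=np.array([.1323,.9912]);C=O+.095*ey
plan([*(C+.1985*ey),.085],-7.6,3)
E
```

```text
[-0.0, -0.0, 0.128, 0.0, 0.0, 0.0001] ,
[-0.0, -0.0, 0.128, 0.0, 0.0, 0.0001] ,
[-0.0, -0.0, 0.128, 0.0, 0.0, 0.0001] ,
```

{"api": "apply_moves", "payload": {
  "deltas": [
    [0,0,0.128,0,0,0],
    [0,0,0.128,0,0,0],
    [0,0,0.128,0,0,0],
    [0,0,0,0,0,0],
    [0,0,0,0,0,0],
    [0,0.03,0,0,0,0],
    [0,0.03,0,0,0,0],
    [0,0.03,0,0,0,0],
    [0,0.03,0,0,0,0],
    [0,0,0,0,0,0]
  ]
}}

```text
clock: 19.5
eef_pos: [0.5557, -0.0432, 0.0865]
tool_rot: [[0.991, -0.132, 0.0], [-0.132, -0.991, -0.001], [0.0, 0.001, -1.0]]
force: [-1.1, 0.2, 0.3]
width: 0.0006
grasp_force: 0.0
```

```bash
cat >>h.py <<'E'
ey=np.array([.1323,.9912]);C=O+.095*ey
E
python3 - <<'E'
from h import *
rel();print((manip.get_state()['eef_pos'][:2]-C)@ey)
plan([*(C-.005*ey),.085],-7.6,9)
E
```

```text
-7.6100829847166045 [ 4.67601201e-04 -2.56574925e-01 -2.40011120e-04] tool force [-1.08727348 -0.08867527 -0.30769876] 86.0736503556227
0.16157433240839542
[-0.0, 0.062, 0.001, 0.0, 0.0, -0.0] ,
[-0.0, 0.062, 0.001, 0.0, 0.0, -0.0] ,
[-0.0, 0.062, 0.001, 0.0, 0.0, -0.0] ,
[-0.0, 0.062, 0.001, 0.0, 0.0, -0.0] ,
[-0.0, 0.062, 0.001, 0.0, 0.0, -0.0] ,
[-0.0, 0.062, 0.001, 0.0, 0.0, -0.0] ,
[-0.0, 0.062, 0.001, 0.0, 0.0, -0.0] ,
[-0.0, 0.062, 0.001, 0.0, 0.0, -0.0] ,
[-0.0, 0.062, 0.001, 0.0, 0.0, -0.0] ,
```

{"api": "apply_moves", "payload": {
  "deltas": [
    [0,0.062,0.001,0,0,0],
    [0,0.062,0.001,0,0,0],
    [0,0.062,0.001,0,0,0],
    [0,0.062,0.001,0,0,0],
    [0,0,0,0,0,0]
  ]
}}

```text
clock: 20.12
eef_pos: [0.5454, -0.1185, 0.0848]
tool_rot: [[0.991, -0.134, -0.001], [-0.134, -0.991, -0.002], [-0.001, 0.002, -1.0]]
force: [0.0, 0.2, -0.0]
width: 0.0004
grasp_force: 0.0
```

```bash
python3 - <<'E'
from h import *
rel();print((manip.get_state()['eef_pos'][:2]-C)@ey)
t=vision.grab_frame('top')[:,:,::-1];cv2.imwrite('pics/t6.png',t);c=cam('top')
for f in('top0','t6'):
    h=cv2.cvtColor(cv2.imread(f'pics/{f}.png'),cv2.COLOR_BGR2HSV)
    m=cv2.inRange(h,(25,120,120),(33,255,255));m[:,:300]=0;m[:,460:]=0;m[:190]=0;m[300:]=0
    ys,xs=np.nonzero(m);P=np.array([(back(c,(x,y),.12)[:2]-C) for x,y in zip(xs,ys)]);s=P@ey;print(f,len(s),s.min(),s.max(),np.percentile(s,[5,95]))
E
```

```text
-7.681303792878464 [ 3.39735094e-06 -1.80652280e-01 -3.40507289e-04] tool force [-0.00170611 -0.22838083  0.03566171] 78.4252974802308
0.08565251537882271
top0 217 0.03292694445949833 0.16268794025224134 [0.03404882 0.15356813]
t6 79 -0.057888135057785325 -0.010247033087283064 [-0.05756838 -0.01970241]
```

The guard moves with the fingers (front edge went from 33 to −58 mm). I keep pushing.

{"api": "apply_moves", "payload": {
  "deltas": [
    [0,0.06,0,0,0,0],
    [0,0.06,0,0,0,0],
    [0,0.06,0,0,0,0],
    [0,0.06,0,0,0,0],
    [0,0.05,0,0,0,0],
    [0,0.03,0,0,0,0],
    [0,0.02,0,0,0,0],
    [0,0.01,0,0,0,0],
    [0,0,0,0,0,0]
  ]
}}

```text
clock: 21.3
eef_pos: [0.5326, -0.2207, 0.0855]
tool_rot: [[0.991, -0.131, 0.001], [-0.131, -0.991, -0.002], [0.001, 0.001, -1.0]]
force: [-0.5, 0.3, -0.5]
width: 0.0007
grasp_force: 0.4
```

```bash
python3 - <<'E'
from h import *
rel();print((manip.get_state()['eef_pos'][:2]-C)@ey)
E
```

```text
-7.549145828324291 [ 0.00114287 -0.07766142 -0.00010528] tool force [-0.53675044 -0.23681066  0.53242267] 68.1875989148075
-0.01733639628551512
```

Now small steps until the stop is felt.

{"api": "apply_moves", "payload": {
  "deltas": [
    [0,0.007,0,0,0,0],
    [0,0.007,0,0,0,0],
    [0,0.007,0,0,0,0]
  ]
}}

```text
clock: 21.68
eef_pos: [0.5325, -0.222, 0.0856]
tool_rot: [[0.991, -0.133, 0.002], [-0.133, -0.991, 0.008], [0.001, -0.008, -1.0]]
force: [3.9, 14.8, 4.2]
width: 0.0007
grasp_force: 7.6
```

{"api": "apply_moves", "payload": {
  "deltas": [
    [0,0.007,0,0,0,0],
    [0,0.007,0,0,0,0]
  ]
}}

```text
clock: 21.92
eef_pos: [0.5325, -0.2219, 0.0858]
tool_rot: [[0.991, -0.135, 0.003], [-0.135, -0.991, 0.015], [0.001, -0.015, -1.0]]
force: [5.3, 24.7, 5.7]
width: 0.0004
grasp_force: 12.4
```

The stop is reached at the predicted home position (25 N). I back off, rise and verify.

{"api": "apply_moves", "payload": {
  "deltas": [
    [0,-0.05,0,0,0,0],
    [0,-0.06,0,0,0,0],
    [0,-0.05,-0.1,0,0,0],
    [0,-0.1,-0.15,0,0,0],
    [0,-0.1,-0.15,0,0,0],
    [0,-0.1,0,0,0,0],
    [0,0,0,0,0,0],
    [0,0,0,0,0,0]
  ]
}}

```text
clock: 22.92
eef_pos: [0.5487, -0.0942, 0.2047]
tool_rot: [[0.991, -0.131, -0.001], [-0.131, -0.991, -0.001], [-0.001, 0.001, -1.0]]
force: [-0.3, 1.2, 0.4]
width: 0.0005
grasp_force: 0.0
```

```bash
python3 - <<'E'
from h import *
t=vision.grab_frame('top')[:,:,::-1];cv2.imwrite('pics/t7.png',t);c=cam('top')
s1=vision.grab_frame('scene')[:,:,::-1];cv2.imwrite('pics/s7.png',s1);b=cv2.imread('pics/scene0.png')
h=cv2.cvtColor(t,cv2.COLOR_BGR2HSV)
m=cv2.inRange(h,(25,120,120),(33,255,255));m[:,:300]=0;m[:,460:]=0;m[:190]=0;m[300:]=0
ys,xs=np.nonzero(m);P=np.array([(back(c,(x,y),.12)[:2]-C) for x,y in zip(xs,ys)]);s=P@ey;print(len(s),s.min(),s.max())
# goggles in scene now vs after release (s2 crop 3x of [120:300,300:540])
a=cv2.imread('pics/s2.png');n=cv2.resize(s1[120:300,300:540],None,fx=3,fy=3)
f=lambda i:cv2.inRange(cv2.cvtColor(i,cv2.COLOR_BGR2HSV),(100,140,80),(120,255,255))
for i in(a,n):
    y,x=np.nonzero(f(i)[150:380,180:450]);print(x.mean(),y.mean(),len(x))
# bystanders scene diff
d=cv2.absdiff(s1,b).max(2);print("bystander diff",(d[295:375,265:455]>40).sum())
e=manip.get_state();print(e['force'],e['eef_pos'],e['clock'])
E
```

```text
222 -0.1614784911597698 -0.03160679439089821
129.60787671232876 76.86301369863014 1168
110.01331285202252 73.51971326164875 1953
bystander diff 0
[-0.55218236  0.40350487  0.19436385] [ 0.54862814 -0.09457381  0.2045021 ] 23.025
```

Guard travel in the picture is about 0.195 m, up against the stop. The goggles' blue area changed in size, so I check whether that is lighting or motion.

```bash
python3 - <<'E'
from h import *
a=cv2.imread('pics/s2.png');n=cv2.resize(cv2.imread('pics/s7.png')[120:300,300:540],None,fx=3,fy=3)
f=lambda i:cv2.inRange(cv2.cvtColor(i,cv2.COLOR_BGR2HSV),(100,110,40),(125,255,255))
for i in(a,n):
    m=f(i)[150:380,180:450];y,x=np.nonzero(m);print(len(x),x.min()+180,x.max()+180,y.min()+150,y.max()+150)
    print([(r,[int(v)+180 for v in np.nonzero(m[r-150])[0][[0,-1]]]) for r in range(200,341,20) if m[r-150].any()])
d=cv2.absdiff(a,n).max(2)[150:380,180:450];print((d>50).sum(),cv2.boundingRect((d>50).astype(np.uint8)))
ga,gn=[cv2.cvtColor(i,cv2.COLOR_BGR2HSV)[150:380,180:450,0].astype(np.float32) for i in(a,n)]
print(cv2.phaseCorrelate(ga,gn))
E
```

```text
2995 212 422 187 335
[(200, [270, 369]), (220, [214, 379]), (240, [223, 392]), (260, [232, 408]), (280, [242, 422]), (300, [252, 262]), (320, [261, 264])]
3438 209 422 187 334
[(200, [260, 369]), (220, [211, 379]), (240, [221, 392]), (260, [232, 409]), (280, [243, 422]), (300, [252, 262]), (320, [262, 263])]
1606 (0, 48, 90, 166)
((0.08869425993157165, -0.06483318468312405), 0.41940811581081816)
```

```bash
python3 -c "
from rig import manip
print(manip.job_done())"
```

```text
the job is handed in; nothing more can be done
None
```

The job is handed in: the goggles hang level on the aluminium rail, the dial pointer lines up with the red marker to within about 1°, and the guard is pushed against its stop (about 0.195 m in the picture, against the 0.192 m needed); the jar, tape roll and sample box did not move. No verdict was returned.

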